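# Rinse-dip a lab probe and hold it down on its sprung test dock

### The job

Take the orange probe out of its stand, dip its tip well down into the white rinse cup and lift it clear again, then lower it into the clear well of the test dock and push it down against the red sprung plunger until its black collar sits firmly and flat on the steel seat ring. The dock reads only while the probe is pressed home, so finish while still gripping it and pressing it there: do not let go, and do not ram it. Leave the cups standing where they are and everything else alone.

Things in the scene. Friction and masses are not known exactly. Their poses are not given: they have to be found in the camera images.
- probe: orange-gripped hand probe, loose, 0.1 to 0.2 kg, upright in its stand. Origin: centre of its flat tip; +z up its axis. Upward from it: steel shaft 16 mm diameter, 0-60 mm; black round collar 46 mm diameter, 60-68 mm; square orange grip 26 x 26 mm (faces along its x and y), 68-118 mm; black cap to 124 mm. At the start the collar rests on the stand and the tip is 15 mm above the table
- stand_orange: fixed white round stand of the orange probe, origin at its underside centre: foot 72 mm diameter, 8 mm high; tube 40 mm outside diameter, bore 20 mm, rim 75 mm above the table
- rinse_cup: white open rinse cup (dry), loose, 180 g, origin at the centre of its underside, z up: 65 mm high, 72 mm diameter at the rim narrowing somewhat to the foot, wall 3 mm
- dock: test dock, fixed: 100 x 100 x 8 mm base plate with a clear upright well tube (42 mm outside, 30 mm bore), and beside it on its +y side a white console 130 x 130 mm, 64 mm high, centred 110 mm from the well axis. Origin on the well axis at table height, z up
- seat: steel seat ring on top of the dock's well: 52 mm outside diameter, hole 26 mm, 6 mm thick; origin at the centre of its underside, 79 mm above the table. It is the hard stop for the probe's collar, on a stiff rubber bed that gives only about 0.1 mm per N
- seat_top (a point): centre of the seat ring's top face, 85 mm above the table: the mouth of the well. The probe's collar underside must end here
- plunger (a joint): travel in m of the red sprung plunger in the well: 0 at rest, growing downward. Its flat top (23 mm diameter) rests 48 mm below the seat's top face. Spring: 3 N at first, plus 0.4 N per mm. The 60 mm shaft has pushed it 12 mm (about 8 N) when the collar meets the seat; past that the push goes into the seat
- other_probe: bystander: the same probe with a grey grip, in its own stand, origin at its tip
- waste_cup: bystander: blue cup of the same size as the white one, loose, origin under its centre
- reagent: bystander: brown glass jar, 60 mm diameter, 110 mm high, origin under its centre
- dish: bystander: shallow glass dish, 68 mm diameter, 18 mm high, origin under its centre
- sample: bystander: white sample bottle with blue cap, 44 mm diameter, 75 mm high, origin under its centre
Mind the look-alikes: they are no part of the job. What is shaped like the probe but blue or yellow is not meant.

How it is judged:
By the outcome, as a careful person would: the job done as asked, in the order asked, and still so for the second after the job is handed in, while the arm keeps its last pose, push and grip.
It also fails if it takes over 51 s, if anything falls off the work surface, if the arm or the gripper's body presses on something with over 40 N, if the wrist force passes 120 N, or if a joint passes its speed limit or range.

### The arm

A 6-joint arm with a two-finger parallel gripper is mounted at the origin on the work surface. World frame = base frame: x ahead of the robot, y to its left, z up, the work surface at z = 0. Lengths are in m, angles in rad, forces in N, time in s.
With the tool pointing down it reaches from about 0.4 to 0.825 m from the base axis. Payload 7 kg.
Tool frame: the origin (TCP) lies where the fingers leave the gripper's body, on its centre line; the fingertips stand r.tips_ahead ahead of it and the grasp point (between the pads) lies 47 mm ahead of it (r.tips_ahead is the distance from the TCP to the fingertips, in m); x points along the fingers, y is the direction in which the jaws open and shut, and the axes are right-handed (so a half turn about x gives the same grasp; the last joint's range is limited). The gripper opens to 88 mm and grips with 3 to 60 N. Pads are 19 mm wide; open, the fingers measure 130 mm over their backs; the gripper's body (78 mm by 193 mm) begins 47 mm behind the grasp point.
Start: joints at [1.48, 0.359, 0.012, 0, -1.224, -0.288], TCP at [0.25, 0.627, 0.292] pointing down, gripper open.
Joint ranges: [-3.07, 3.07], [-1.43, 2.12], [-1.02, 1.25], [-3.03, 1.67], [-3.05, -0], [-3.03, 3.03]. Speed limits (rad/s): [2.39, 2.39, 3.01, 3.14, 3.14, 3.14].

### API

Orientations are given as a unit quaternion [x, y, z, w].
In Python, from station import r gives the robot as it stands. The module is installed in compiled form; this text tells all that it offers.
- The arm moves only by the tool carry_out, never from a script. Its argument "plan" is a list of rows, each an object of numbers: "x", "y", "z": the shift along the tool's x, y, z in units of 800 mm (1.0 is 800 mm); "rx", "ry", "rz": the turn, a rotation vector about the tool's x, y, z in units of 180 degrees (1.0 is 180 degrees); "gripper": the closure, from -1 (fully open) to 1 (shut). In form: [{"x": .., "y": .., "z": .., "rx": .., "ry": .., "rz": .., "gripper": ..}, ...]. A call has 1 to 10 rows; each row is the pose to reach, as a shift and turn from the pose commanded when the call began, along the tool's axes at that moment, turning the shorter way round; what a row does not reach only later rows make up. A row lasts 1/8 s, in which the tool goes at most 62.5 mm and 10.7 degrees, less where a joint would pass 70% of its speed; a pose out of reach is approached as far as the arm can. A call with a number of a shift or a turn outside -1 to 1 is refused whole. A call with a gripper value outside its range is refused whole. The fingers move at their own pace and stop on an object; "newtons" is the grip in N (left out, the last holds). Time passes only in rows, so rows that repeat a pose let the fingers close. It gives the time, the measured TCP pose, the force and the opening at its end, in the units of the state.
- r.get_obs(): the state, without advancing time (a new reading comes with each control period).
- r.get_image(name): name is "scene" or "top"; returns the picture (480x640x3 uint8, red, green, blue); there is no depth.
- r.camera_model(name): a dict with "K" (3x3 intrinsics, pixels), "dist_coeffs" ([k1, k2, p1, p2, k3] as OpenCV has them; the pictures are not rectified), "rvec" (rotation vector, rad) and "tvec" (3), from world to camera coordinates, as OpenCV has them. Camera axes: x right, y down, z forward; pixel columns grow to the right and rows downward; lengths in m; the calibration is good to about 2 mm. A picture is of the moment at which its call begins. camera_model takes no time and is no camera call.
- r.sign_off(): hands the job in, once; it reports no verdict.
The state is a dict: "clock": time; "joint_pos": joint angles; "joint_velocities": joint speeds; "tau": joint torques, N m; "tcp_pos": TCP position; "tool_rot": TCP orientation; "wrist_force": force on the tool from outside, world axes, zero at the start; "torque": the same for the moment, N m; "gripper_width": finger opening in m.
Only numpy, scipy, OpenCV 4.12 (cv2) and the standard library are available. Lean on these libraries where they do the work, as an engineer would, in place of code of your own. Each camera call takes 0.05 s, during which the arm holds its last target.

## Working session

There is one attempt and no reset: what is moved stays moved. The work goes in short steps, Python scripts to look and compute and a tool call to move; the robot and the scene stay as the last step left them, time stands still between calls to the robot, and variables do not carry over. Pictures are saved under pics/ and viewed, and the job is handed in when it is done.

Besides the shell and the picture viewer there is one more tool, called after "Call:" in YAML: its name, and indented under it one key for each argument. carry_out: Moves the arm, as the interface text tells. Shifts and turns lie within -1 to 1; 1 stands for 800 mm of shift or 180 degrees of turn. Its arguments: {"type":"object","properties":{"plan":{"type":"array","items":{"type":"object","properties":{"x":{"type":"number"},"y":{"type":"number"},"z":{"type":"number"},"rx":{"type":"number"},"ry":{"type":"number"},"rz":{"type":"number"},"gripper":{"type":"number"}}}},"newtons":{"type":"number"}},"required":["plan"]}

```bash
mkdir -p pics; python3 - <<'E'
from station import r
import cv2
o=r.get_obs()
for k,v in o.items(): print(k,v)
print(r.tips_ahead)
for n in("scene","top"):
    cv2.imwrite(f"pics/{n}0.png",cv2.cvtColor(r.get_image(n),cv2.COLOR_RGB2BGR)); print(n,r.camera_model(n))
E
```

```text
clock 0.0
joint_pos [ 1.48011183e+00  3.59365159e-01  1.10260745e-02 -3.79861519e-04
 -1.22410510e+00 -2.88105130e-01]
joint_velocities [ 7.82866744e-05 -1.00540157e-03  7.64684303e-04 -7.78944785e-04
 -4.05436366e-05 -6.43002016e-04]
tau [-5.84591580e-04 -5.82714915e+01  2.93070155e+01  6.99751407e+00
  7.01569792e-03 -1.58627681e-04]
tcp_pos [0.24947396 0.62677059 0.29121703]
tool_rot [-0.69438544  0.13376024  0.69452193  0.13257581]
wrist_force [-0.38511088 -0.00249642 -0.25854071]
torque [-0.0224575   0.00244481  0.03651967]
gripper_width 0.08804205558290583
0.0656
scene {'K': array([[442.27914407,   0.        , 321.41113895],
       [  0.        , 442.27914407, 231.03549921],
       [  0.        ,   0.        ,   1.        ]]), 'dist_coeffs': array([-0.04021804,  0.        ,  0.        ,  0.        ,  0.        ]), 'rvec': array([ 2.21673052,  0.5838294 , -0.27177584]), 'tvec': array([-0.41921251, -0.16739326,  1.21410181])}
top {'K': array([[530.26876721,   0.        , 329.25349076],
       [  0.        , 530.26876721, 238.41302309],
       [  0.        ,   0.        ,   1.        ]]), 'dist_coeffs': array([-0.11607353,  0.        ,  0.        ,  0.        ,  0.        ]), 'rvec': array([ 2.13275994, -2.05119555,  0.24256792]), 'tvec': array([-0.09501314,  0.55410527,  1.01997602])}
```

View pics/scene0.png

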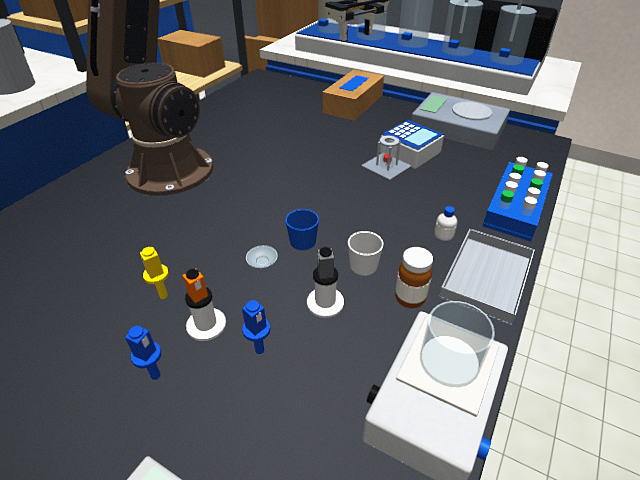

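View pics/top0.png

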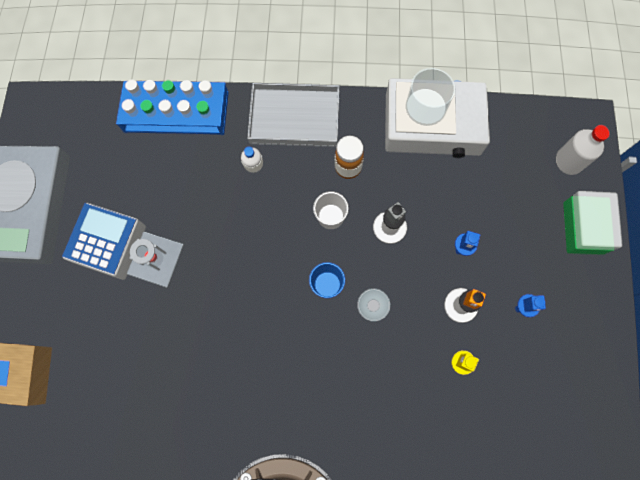

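The scene view shows the orange probe at about (197,290), the white cup at (365,250), the blue cup at (302,228) and the dock at (388,150). In the top view the probe's stand foot is at (462,305), the white cup at (331,208) and the dock well at (143,252). Next I'll enlarge the areas that matter.

```bash
cat > h.py <<'E'
import numpy as np, cv2
from station import r
def cam(n):
    m=r.camera_model(n); R=cv2.Rodrigues(m['rvec'])[0]; return m,R,-R.T@m['tvec']
def ray(n,uv):
    m,R,c=cam(n)
    p=cv2.undistortPoints(np.array([[uv]],float),m['K'],m['dist_coeffs'])[0,0]
    return c,R.T@np.array([p[0],p[1],1.])
def onz(n,uv,z):
    c,d=ray(n,uv); return c+d*(z-c[2])/d[2]
def tri(uvs,uvt):
    c1,d1=ray('scene',uvs);c2,d2=ray('top',uvt)
    s=np.linalg.lstsq(np.c_[d1,-d2],c2-c1,rcond=None)[0]
    a=c1+s[0]*d1;b=c2+s[1]*d2; return (a+b)/2,np.linalg.norm(a-b)
def proj(n,P):
    m=r.camera_model(n); return cv2.projectPoints(np.array(P,float).reshape(-1,1,3),m['rvec'],m['tvec'],m['K'],m['dist_coeffs'])[0][:,0]
E
python3 - <<'E'
import cv2,numpy as np
t=cv2.imread('pics/top0.png');s=cv2.imread('pics/scene0.png')
def c(i,x,y,w,h): return cv2.resize(i[y:y+h,x:x+w],(400,300),interpolation=cv2.INTER_CUBIC)
a=np.vstack([np.hstack([c(t,420,270,80,60),c(t,110,215,80,60)]),np.hstack([c(s,160,260,80,60) if 0 else c(s,150,260,107,80),c(s,350,115,107,80)])])
cv2.imwrite('pics/crop0.png',a)
E
```

```text
(no output)
```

View pics/crop0.png

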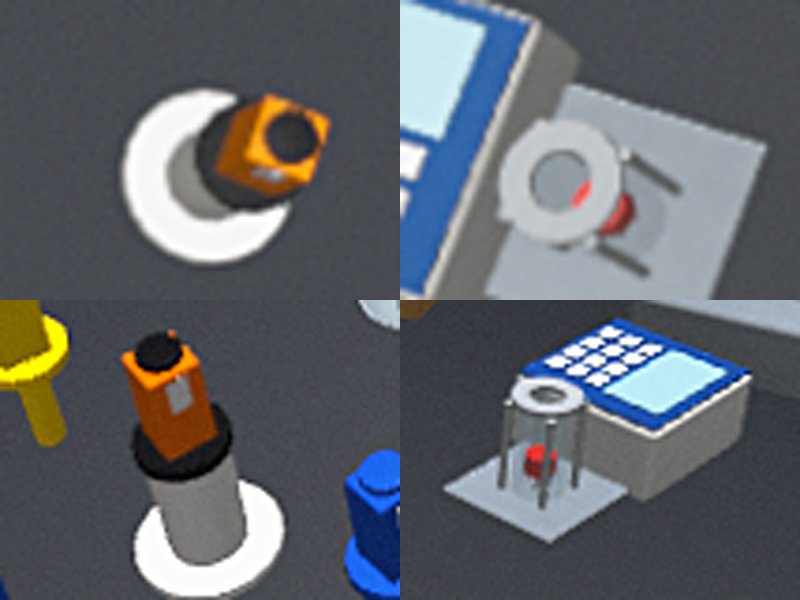

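```bash
python3 - <<'E'
from h import *
t=cv2.imread('pics/top0.png').astype(int);s=cv2.imread('pics/scene0.png').astype(int)
def comp(mask,uv,rad=40):
    n,l,st,ce=cv2.connectedComponentsWithStats(mask.astype(np.uint8))
    d=[(np.hypot(*(ce[i]-uv)) if st[i][4]>15 else 1e9) for i in range(1,n)]
    i=1+int(np.argmin(d)); return (l==i).astype(np.uint8),st[i],ce[i]
def hull_ell(m):
    c=max(cv2.findContours(m,cv2.RETR_EXTERNAL,cv2.CHAIN_APPROX_NONE)[0],key=len); h=cv2.convexHull(c)
    return cv2.fitEllipse(c),cv2.minEnclosingCircle(c),cv2.fitEllipse(h) if len(h)>5 else None
# orange grip
orT=(t[...,2]>150)&(t[...,0]<70)&(t[...,1]>60)&(t[...,1]<170)
for n,i in(('top',t),('scene',s)):
    m,st,ce=comp(((i.min(2)>175)),(462,305) if n=='top' else (206,323)); e=hull_ell(m)
    print(n,'foot',st,e); print([onz(n,x[0],.008) for x in e])
    m,st,ce=comp(((i.min(2)>120)),(331,208) if n=='top' else (365,250)); e=hull_ell(m)
    print(n,'cup',st,e); print([onz(n,x[0],.065) for x in e])
    m,st,ce=comp((i.max(2)<50)&(np.hypot(*(np.indices(i.shape[:2])[::-1]-np.array((478,297) if n=='top' else (193,273))[:,None,None]))<9),(478,297) if n=='top' else (193,273)); print(n,'cap',st,ce,onz(n,ce,.139))
print('seat',onz('top',(142,251.4),.085), onz('scene',(350+(548-400)*107/400,115+(395-300)*80/300),.085))
E
```

```text
top foot [445 288  32  34 456] (((460.96337890625, 304.8462829589844), (30.539138793945312, 31.632627487182617), 150.2849884033203), ((461.0, 305.0), 17.204750061035156), ((461.0375671386719, 304.9346618652344), (32.31161117553711, 34.31143569946289), 153.46104431152344))
[array([ 0.43777609, -0.3566612 ,  0.008     ]), array([ 0.43745242, -0.35673573,  0.008     ]), array([ 0.43759358, -0.35681793,  0.008     ])]
top cup [313 191  36  35 928] (((330.3193054199219, 207.98587036132812), (33.684879302978516, 34.62793731689453), 87.31373596191406), ((330.2822570800781, 207.9596710205078), 17.748355865478516), ((330.38427734375, 207.98924255371094), (34.25522994995117, 35.2146110534668), 87.98951721191406))
[array([ 0.62278995, -0.07299346,  0.065     ]), array([ 0.62284383, -0.07291425,  0.065     ]), array([ 0.62278784, -0.07312877,  0.065     ])]
top cap [479 293   1   1   1] [479. 293.] [ 0.44519314 -0.35944268  0.139     ]
scene foot [186 308  40  31 532] (((205.47564697265625, 323.2959899902344), (27.735576629638672, 37.5578498840332), 72.13318634033203), ((205.5, 323.5), 20.260898
[... 161 characters left out ...]
, array([ 0.44068124, -0.35770367,  0.008     ]), array([ 0.44023424, -0.35707538,  0.008     ])]
scene cup [348 231  36  25 599] (((365.2196350097656, 242.86314392089844), (24.19353485107422, 35.28788757324219), 95.14725494384766), ((365.4285583496094, 242.0), 17.684995651245117), ((365.22119140625, 242.84048461914062), (24.88538932800293, 35.91970443725586), 95.17381286621094))
[array([ 0.6247122 , -0.07297739,  0.065     ]), array([ 0.623968  , -0.07041596,  0.065     ]), array([ 0.62468583, -0.07291418,  0.065     ])]
scene cap [186 269  13  10  98] [191.92857143 273.52040816] [ 0.44096554 -0.35721423  0.139     ]
seat [0.51095592 0.30545028 0.085     ] [0.51633886 0.30507779 0.085     ]
```

```bash
python3 - <<'E'
import cv2,numpy as np
t=cv2.imread('pics/top0.png');s=cv2.imread('pics/scene0.png')
def c(i,x,y,w,h,k): return cv2.resize(i[y:y+h,x:x+w],(w*k,h*k),interpolation=cv2.INTER_CUBIC)
a=np.vstack([np.hstack([c(t,460,282,32,24,12),c(t,126,236,32,24,12)]),np.hstack([c(s,178,262,32,24,12),c(s,372,130,32,24,12)])])
for k in range(0,768,48): a[::6,k]=(0,255,0)
for k in range(0,576,48): a[k,::6]=(0,255,0)
cv2.imwrite('pics/crop1.png',a)
E
```

```text
(no output)
```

View pics/crop1.png

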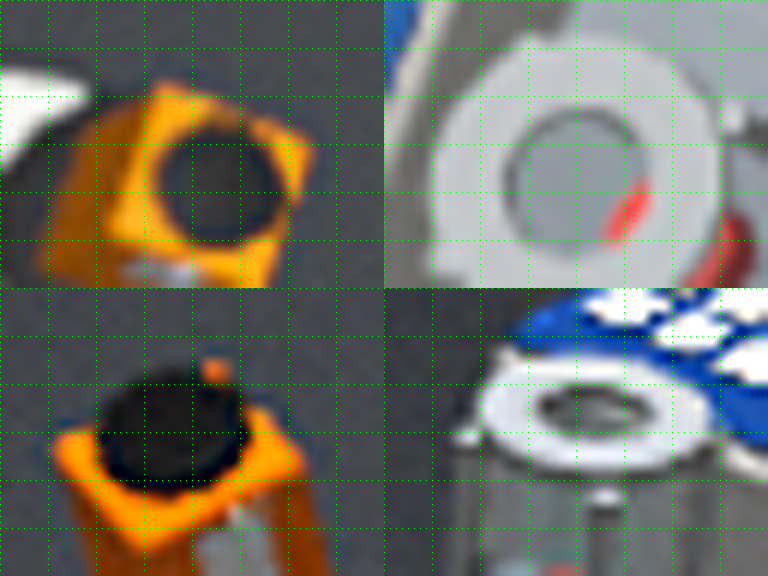

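```bash
python3 - <<'E'
from h import *
f=lambda x,y,ox,oy:(ox+(x+.5)/12-.5,oy+(y+.5)/12-.5)
T=[onz('top',f(x,y,460,282),.133) for x,y in[(160,83),(313,150),(262,290),(110,237)]]
S=[onz('scene',f(x,y-288,178,262),.133) for x,y in[(57,442),(147,550),(303,462)]]
for Q in(T,S):
    for i in range(len(Q)-1):
        d=Q[i+1]-Q[i]; print(Q[i],np.linalg.norm(d),np.degrees(np.arctan2(d[1],d[0]))%90)
print(np.mean(T,0),(S[0]+S[2])/2)
print('cap',onz('top',f(220,182,460,282),.139),onz('scene',f(173,432-288,178,262),.139),tri(f(173,432-288,178,262),f(220,182,460,282)))
a=f(577-384,187,126,236);b=f(596-384,409-288,372,130)
print('seat',onz('top',a,.085),onz('scene',b,.085),tri(b,a))
print(tri((365.2,242.85),(330.35,207.98)), tri((205.5,323.2),(461,304.9)))
from scipy.spatial.transform import Rotation as R
o=r.get_obs();print(R.from_quat(o['tool_rot']).as_matrix(),o['tcp_pos'])
E
```

```text
[ 0.45434904 -0.34950454  0.133     ] 0.02624953904268759 67.93419395887177
[ 0.44448785 -0.37383138  0.133     ] 0.023988052711817382 68.86683949888399
[ 0.42211311 -0.36518281  0.133     ] 0.02525415676851903 72.49885883552781
[ 0.42335359 -0.36281555  0.133     ] 0.026382488627860544 69.81248077691103
[ 0.44811535 -0.37191998  0.133     ] 0.02424397564593226 72.0903182853557
[ 0.43766442 -0.3574041   0.133     ] [ 0.43946219 -0.35583318  0.133     ]
cap [ 0.43811435 -0.35715096  0.139     ] [ 0.44104134 -0.35722663  0.139     ] (array([ 0.43898097, -0.35685598,  0.13742272]), np.float64(0.0019418281946441095))
seat [0.51149299 0.30630526 0.085     ] [0.51396809 0.30812315 0.085     ] (array([0.51283703, 0.30737285, 0.08453036]), np.float64(0.0028700962468573184))
(array([ 0.62374686, -0.07261792,  0.06407086]), np.float64(0.0015223955752513548)) (array([ 0.4383918 , -0.35667308,  0.00605981]), np.float64(0.0014494041556586846))
[[-4.27394145e-04 -3.69918491e-01 -9.29064114e-01]
 [-1.44835012e-03 -9.29062995e-01  3.69918712e-01]
 [-9.99998860e-01  1.50371121e-03 -1.38695405e-04]] [0.24952672 0.62681824 0.29130826]
```

Two-view triangulation gives these points. Heights, grip sizes and reach all agree with what was given:

| Point | Position (m) |
|---|---|
| Probe | (0.439, -0.357), grip yaw about 70° mod 90 |
| Rinse cup | (0.6237, -0.0726) |
| Well | (0.5128, 0.3073) |

The jaw axis is already at 68°, so only a small turn is needed.

```bash
cat >> h.py <<'E'
from scipy.spatial.transform import Rotation as Rn
def go(*P):
    o=r.get_obs();M=Rn.from_quat(o['tool_rot']).as_matrix();print(o['clock'],o['tcp_pos'].round(4),o['wrist_force'].round(2),o['gripper_width'],'jaw yaw',np.degrees(np.arctan2(M[1,1],M[0,1]))%180,'tilt',M[:2,0].round(4))
    for p in P: print(p,(M.T@(np.array(p)-o['tcp_pos'])/.8).round(4))
E
python3 -c "
from h import *
go((.58,0,.3),(.439,-.357,.3),(.439,-.357,.154))"
```

```text
0.1 [0.2495 0.6268 0.2913] [0.23 0.41 0.47] 0.08785295290519095 jaw yaw 68.28938371668204 tilt [-0.0004 -0.0014]
(0.58, 0, 0.3) [-0.0099  0.5751 -0.6736]
(0.439, -0.357, 0.3) [-0.0092  1.0549 -0.675 ]
(0.439, -0.357, 0.154) [ 0.1733  1.0547 -0.6749]
```

Call:
carry_out:
  plan:
    - {"x":-0.001,"y":0.0575,"z":-0.0674,"rx":0,"gripper":-1}
    - {"x":-0.002,"y":0.115,"z":-0.135,"rx":-0.005}
    - {"x":-0.004,"y":0.173,"z":-0.202,"rx":-0.01}
    - {"x":-0.006,"y":0.23,"z":-0.27,"rx":-0.01}
    - {"x":-0.008,"y":0.288,"z":-0.337,"rx":-0.01}
    - {"x":-0.01,"y":0.345,"z":-0.404,"rx":-0.01}
    - {"x":-0.01,"y":0.403,"z":-0.472,"rx":-0.01}
    - {"x":-0.01,"y":0.46,"z":-0.539,"rx":-0.01}
    - {"x":-0.01,"y":0.52,"z":-0.606,"rx":-0.01}
    - {"x":-0.01,"y":0.575,"z":-0.6736,"rx":-0.01}
  newtons: 25

```text
invalid input at $.plan[0]: expected keys x, y, z, rx, ry, rz, gripper
```

```bash
python3 -c "
from h import *
go((.58,0,.3),(.439,-.357,.3),(.439,-.357,.154))"
```

```text
0.1 [0.2495 0.6268 0.2913] [0.23 0.41 0.47] 0.08785295290519095 jaw yaw 68.28938371668204 tilt [-0.0004 -0.0014]
(0.58, 0, 0.3) [-0.0099  0.5751 -0.6736]
(0.439, -0.357, 0.3) [-0.0092  1.0549 -0.675 ]
(0.439, -0.357, 0.154) [ 0.1733  1.0547 -0.6749]
```

All keys are required in each row.

Call:
carry_out:
  plan:
    - {"x":-0.005,"y":0.06,"z":-0.07,"rx":-0.01,"ry":0,"rz":0,"gripper":-1}
    - {"x":-0.01,"y":0.115,"z":-0.135,"rx":-0.01,"ry":0,"rz":0,"gripper":-1}
    - {"x":-0.01,"y":0.23,"z":-0.27,"rx":-0.01,"ry":0,"rz":0,"gripper":-1}
    - {"x":-0.01,"y":0.345,"z":-0.404,"rx":-0.01,"ry":0,"rz":0,"gripper":-1}
    - {"x":-0.01,"y":0.46,"z":-0.54,"rx":-0.01,"ry":0,"rz":0,"gripper":-1}
    - {"x":-0.01,"y":0.575,"z":-0.674,"rx":-0.01,"ry":0,"rz":0,"gripper":-1}
    - {"x":-0.01,"y":0.575,"z":-0.674,"rx":-0.01,"ry":0,"rz":0,"gripper":-1}
    - {"x":-0.01,"y":0.575,"z":-0.674,"rx":-0.01,"ry":0,"rz":0,"gripper":-1}
    - {"x":-0.01,"y":0.575,"z":-0.674,"rx":-0.01,"ry":0,"rz":0,"gripper":-1}
    - {"x":-0.01,"y":0.575,"z":-0.674,"rx":-0.01,"ry":0,"rz":0,"gripper":-1}
  newtons: 25

```text
clock: 1.35
tcp_pos: [0.5418, 0.0727, 0.3001]
tool_rot: [0.696, -0.122, -0.696, -0.122]
wrist_force: [1.4, 1.0, -0.5]
gripper_width: 0.0873
```

```bash
python3 -c "
from h import *
go((.58,0,.3),(.439,-.357,.3),(.439,-.357,.154))"
```

```text
1.35 [0.5418 0.0727 0.3001] [ 1.36  0.98 -0.46] 0.08729264429620275 jaw yaw 70.10809969850713 tilt [0.     0.0002]
(0.58, 0, 0.3) [ 0.0001  0.0692 -0.0758]
(0.439, -0.357, 0.3) [ 0.      0.5488 -0.0619]
(0.439, -0.357, 0.154) [ 0.1825  0.5488 -0.0619]
```

Call:
carry_out:
  plan:
    - {"x":0,"y":0.06,"z":-0.007,"rx":0,"ry":0,"rz":0,"gripper":-1}
    - {"x":0,"y":0.13,"z":-0.015,"rx":0,"ry":0,"rz":0,"gripper":-1}
    - {"x":0,"y":0.2,"z":-0.022,"rx":0,"ry":0,"rz":0,"gripper":-1}
    - {"x":0,"y":0.27,"z":-0.03,"rx":0,"ry":0,"rz":0,"gripper":-1}
    - {"x":0,"y":0.34,"z":-0.038,"rx":0,"ry":0,"rz":0,"gripper":-1}
    - {"x":0,"y":0.41,"z":-0.046,"rx":0,"ry":0,"rz":0,"gripper":-1}
    - {"x":0,"y":0.48,"z":-0.054,"rx":0,"ry":0,"rz":0,"gripper":-1}
    - {"x":0,"y":0.549,"z":-0.062,"rx":0,"ry":0,"rz":0,"gripper":-1}
    - {"x":0,"y":0.549,"z":-0.062,"rx":0,"ry":0,"rz":0,"gripper":-1}
    - {"x":0,"y":0.549,"z":-0.062,"rx":0,"ry":0,"rz":0,"gripper":-1}

```text
clock: 2.6
tcp_pos: [0.4381, -0.3553, 0.2996]
tool_rot: [-0.696, 0.122, 0.697, 0.123]
wrist_force: [0.6, 0.7, -0.2]
gripper_width: 0.0876
```

```bash
python3 -c "
from h import *
go((.439,-.357,.3),(.439,-.357,.154))"
```

```text
2.6 [ 0.4381 -0.3553  0.2996] [ 0.59  0.69 -0.22] 0.08764880319665243 jaw yaw 70.02616217936135 tilt [-0.0008  0.0006]
(0.439, -0.357, 0.3) [-0.0005  0.0016 -0.0018]
(0.439, -0.357, 0.154) [ 0.182   0.0016 -0.002 ]
```

Call:
carry_out:
  plan:
    - {"x":0.03,"y":0,"z":0,"rx":0,"ry":0,"rz":0,"gripper":-1}
    - {"x":0.07,"y":0,"z":0,"rx":0,"ry":0,"rz":0,"gripper":-1}
    - {"x":0.09,"y":0,"z":0,"rx":0,"ry":0,"rz":0,"gripper":-1}
    - {"x":0.09,"y":0,"z":0,"rx":0,"ry":0,"rz":0,"gripper":-1}
    - {"x":0.09,"y":0,"z":0,"rx":0,"ry":0,"rz":0,"gripper":-1}

```text
clock: 3.22
tcp_pos: [0.4392, -0.3552, 0.2292]
tool_rot: [0.697, -0.122, -0.696, -0.122]
wrist_force: [-0.1, -0.2, -0.3]
gripper_width: 0.0879
```

```bash
python3 -c "
from h import *
go((.439,-.357,.154))
i=cv2.cvtColor(r.get_image('scene'),cv2.COLOR_RGB2BGR);j=cv2.cvtColor(r.get_image('top'),cv2.COLOR_RGB2BGR)
cv2.imwrite('pics/a.png',np.hstack([cv2.resize(i[180:380,100:300],(400,400)),cv2.resize(j[200:400,380:580],(400,400))]))
go()"
```

```text
3.225 [ 0.4392 -0.3552  0.2292] [-0.11 -0.17 -0.26] 0.08786266588431443 jaw yaw 70.14992407173285 tilt [ 0.0013 -0.0009]
(0.439, -0.357, 0.154) [ 0.0941  0.0021 -0.0004]
3.325 [ 0.4391 -0.3554  0.2293] [ 0.65 -0.63  0.1 ] 0.08766512138523871 jaw yaw 70.11720526010495 tilt [ 0.0019 -0.0009]
```

View pics/a.png

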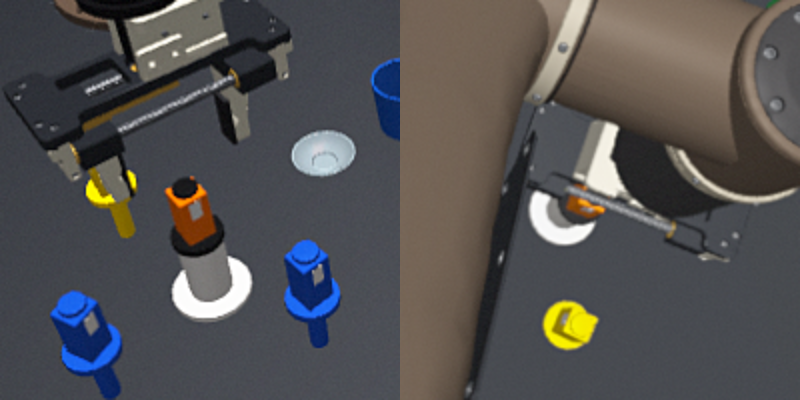

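The scene shows the gripper straddling the orange probe, with its cap centred between the fingers at about (185,188) in the crop. I'll go down and grip.

Call:
carry_out:
  plan:
    - {"x":0.03,"y":0.002,"z":0,"rx":0,"ry":0,"rz":0,"gripper":-1}
    - {"x":0.06,"y":0.002,"z":0,"rx":0,"ry":0,"rz":0,"gripper":-1}
    - {"x":0.085,"y":0.002,"z":0,"rx":0,"ry":0,"rz":0,"gripper":-1}
    - {"x":0.094,"y":0.002,"z":0,"rx":0,"ry":0,"rz":0,"gripper":-1}
    - {"x":0.094,"y":0.002,"z":0,"rx":0,"ry":0,"rz":0,"gripper":-1}
    - {"x":0.094,"y":0.002,"z":0,"rx":0,"ry":0,"rz":0,"gripper":-1}

```text
clock: 4.08
tcp_pos: [0.4385, -0.3571, 0.154]
tool_rot: [0.697, -0.122, -0.696, -0.122]
wrist_force: [0.0, -0.3, -0.2]
gripper_width: 0.0874
```

```bash
python3 -c "
from h import *
go((.439,-.357,.154))"
```

```text
4.075 [ 0.4385 -0.3571  0.154 ] [ 0.01 -0.32 -0.17] 0.0874363765092702 jaw yaw 70.10388158053023 tilt [ 0.0015 -0.0007]
(0.439, -0.357, 0.154) [-0.0001 -0.0003 -0.0006]
```

Call:
carry_out:
  plan:
    - {"x":0,"y":0,"z":0,"rx":0,"ry":0,"rz":0,"gripper":1}
    - {"x":0,"y":0,"z":0,"rx":0,"ry":0,"rz":0,"gripper":1}
    - {"x":0,"y":0,"z":0,"rx":0,"ry":0,"rz":0,"gripper":1}
    - {"x":0,"y":0,"z":0,"rx":0,"ry":0,"rz":0,"gripper":1}
    - {"x":0,"y":0,"z":0,"rx":0,"ry":0,"rz":0,"gripper":1}
    - {"x":0,"y":0,"z":0,"rx":0,"ry":0,"rz":0,"gripper":1}
    - {"x":0,"y":0,"z":0,"rx":0,"ry":0,"rz":0,"gripper":1}
    - {"x":0,"y":0,"z":0,"rx":0,"ry":0,"rz":0,"gripper":1}
  newtons: 38

```text
clock: 5.08
tcp_pos: [0.4379, -0.3568, 0.1528]
tool_rot: [-0.696, 0.122, 0.697, 0.122]
wrist_force: [-0.4, 0.3, 0.0]
gripper_width: 0.026
```

```bash
python3 -c "
from h import *
go((.439,-.357,.3))"
```

```text
5.075 [ 0.4379 -0.3568  0.1528] [-0.38  0.27  0.02] 0.026007493628790002 jaw yaw 70.09697637789817 tilt [-0.0001  0.    ]
(0.439, -0.357, 0.3) [-0.184  -0.0002 -0.0014]
```

Opening is 26.0 mm, so the grip is on the full width of the grip section. TCP height above the tip is 0.138. Now I'll lift it.

Call:
carry_out:
  plan:
    - {"x":-0.01,"y":0,"z":0,"rx":0,"ry":0,"rz":0,"gripper":1}
    - {"x":-0.03,"y":0,"z":0,"rx":0,"ry":0,"rz":0,"gripper":1}
    - {"x":-0.06,"y":0,"z":0,"rx":0,"ry":0,"rz":0,"gripper":1}
    - {"x":-0.09,"y":0,"z":0,"rx":0,"ry":0,"rz":0,"gripper":1}
    - {"x":-0.12,"y":0,"z":0,"rx":0,"ry":0,"rz":0,"gripper":1}
    - {"x":-0.15,"y":0,"z":0,"rx":0,"ry":0,"rz":0,"gripper":1}
    - {"x":-0.18,"y":0,"z":0,"rx":0,"ry":0,"rz":0,"gripper":1}
    - {"x":-0.19,"y":0,"z":0,"rx":0,"ry":0,"rz":0,"gripper":1}
    - {"x":-0.19,"y":0,"z":0,"rx":0,"ry":0,"rz":0,"gripper":1}
    - {"x":-0.19,"y":0,"z":0,"rx":0,"ry":0,"rz":0,"gripper":1}

```text
clock: 6.32
tcp_pos: [0.4375, -0.3565, 0.3039]
tool_rot: [-0.696, 0.122, 0.697, 0.122]
wrist_force: [0.5, -0.6, -2.0]
gripper_width: 0.0259
```

```bash
python3 -c "
from h import *
i=cv2.cvtColor(r.get_image('scene'),cv2.COLOR_RGB2BGR)
cv2.imwrite('pics/b.png',cv2.resize(i[120:360,80:400],(800,600)))
go((.6237,-.0726,.305),(.6237,-.0726,.16))"
```

```text
6.375 [ 0.4375 -0.3565  0.3038] [ 0.35 -0.4  -1.86] 0.02561489027799405 jaw yaw 70.08937570684355 tilt [-0.0016  0.0009]
(0.6237, -0.0726, 0.305) [-0.0015 -0.413  -0.098 ]
(0.6237, -0.0726, 0.16) [ 0.1797 -0.4129 -0.0983]
```

View pics/b.png

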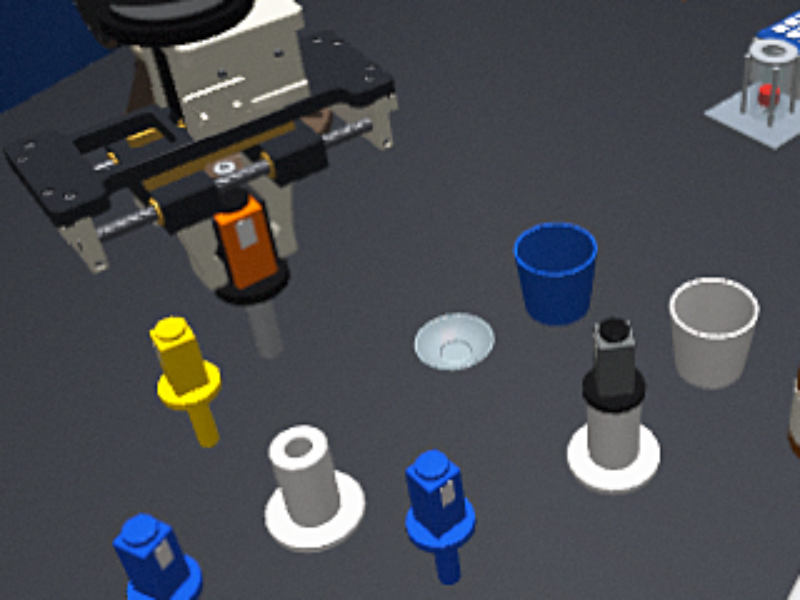

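The probe is out of its stand (empty at about (300,450) in the crop) and hangs upright in the gripper. Next I'll carry it over the white cup.

Call:
carry_out:
  plan:
    - {"x":0,"y":-0.03,"z":-0.007,"rx":0,"ry":0,"rz":0,"gripper":1}
    - {"x":0,"y":-0.09,"z":-0.021,"rx":0,"ry":0,"rz":0,"gripper":1}
    - {"x":0,"y":-0.15,"z":-0.036,"rx":0,"ry":0,"rz":0,"gripper":1}
    - {"x":0,"y":-0.21,"z":-0.05,"rx":0,"ry":0,"rz":0,"gripper":1}
    - {"x":0,"y":-0.27,"z":-0.064,"rx":0,"ry":0,"rz":0,"gripper":1}
    - {"x":0,"y":-0.33,"z":-0.078,"rx":0,"ry":0,"rz":0,"gripper":1}
    - {"x":0,"y":-0.38,"z":-0.09,"rx":0,"ry":0,"rz":0,"gripper":1}
    - {"x":0,"y":-0.413,"z":-0.098,"rx":0,"ry":0,"rz":0,"gripper":1}
    - {"x":0,"y":-0.413,"z":-0.098,"rx":0,"ry":0,"rz":0,"gripper":1}
    - {"x":0,"y":-0.413,"z":-0.098,"rx":0,"ry":0,"rz":0,"gripper":1}

```text
clock: 7.62
tcp_pos: [0.6237, -0.0731, 0.3043]
tool_rot: [-0.696, 0.122, 0.697, 0.122]
wrist_force: [-0.1, -0.1, -0.9]
gripper_width: 0.0257
```

```bash
python3 -c "
from h import *
i=cv2.cvtColor(r.get_image('scene'),cv2.COLOR_RGB2BGR)
cv2.imwrite('pics/c.png',cv2.resize(i[120:360,240:560],(800,600)))
go((.6237,-.0726,.21),(.6237,-.0726,.156))"
```

```text
7.675 [ 0.6236 -0.0735  0.3046] [ 0.04 -0.61 -2.4 ] 0.02596023173617703 jaw yaw 70.0598724639334 tilt [-0.0008 -0.0002]
(0.6237, -0.0726, 0.21) [ 0.1182 -0.0011  0.0002]
(0.6237, -0.0726, 0.156) [ 1.857e-01 -1.100e-03  1.000e-04]
```

View pics/c.png

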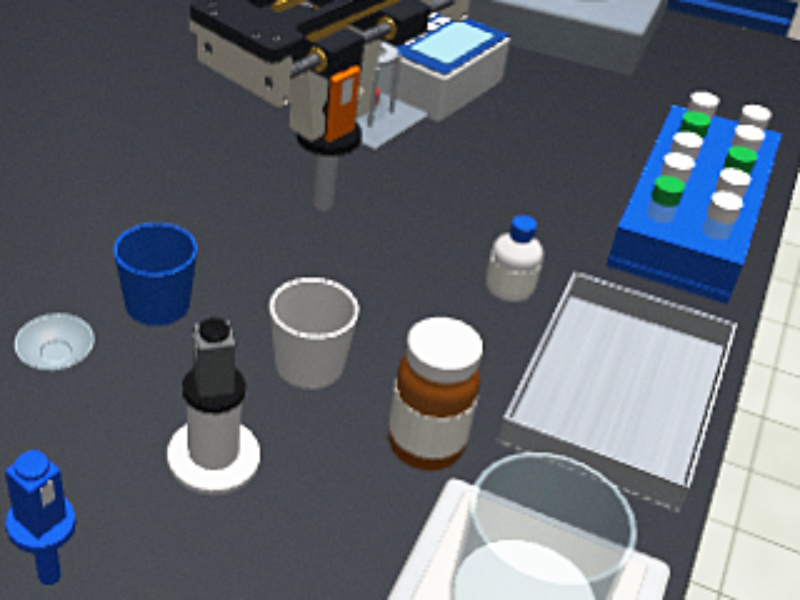

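The probe hangs over the cup: tip at (325,205) in the crop, which projects down onto the cup. Now I'll dip it.

Call:
carry_out:
  plan:
    - {"x":0.03,"y":-0.001,"z":0,"rx":0,"ry":0,"rz":0,"gripper":1}
    - {"x":0.06,"y":-0.001,"z":0,"rx":0,"ry":0,"rz":0,"gripper":1}
    - {"x":0.09,"y":-0.001,"z":0,"rx":0,"ry":0,"rz":0,"gripper":1}
    - {"x":0.11,"y":-0.001,"z":0,"rx":0,"ry":0,"rz":0,"gripper":1}
    - {"x":0.13,"y":-0.001,"z":0,"rx":0,"ry":0,"rz":0,"gripper":1}
    - {"x":0.15,"y":-0.001,"z":0,"rx":0,"ry":0,"rz":0,"gripper":1}
    - {"x":0.17,"y":-0.001,"z":0,"rx":0,"ry":0,"rz":0,"gripper":1}
    - {"x":0.185,"y":-0.001,"z":0,"rx":0,"ry":0,"rz":0,"gripper":1}
    - {"x":0.185,"y":-0.001,"z":0,"rx":0,"ry":0,"rz":0,"gripper":1}
    - {"x":0.185,"y":-0.001,"z":0,"rx":0,"ry":0,"rz":0,"gripper":1}

```text
clock: 8.93
tcp_pos: [0.6248, -0.072, 0.1573]
tool_rot: [0.697, -0.122, -0.696, -0.122]
wrist_force: [-0.5, -0.1, -1.7]
gripper_width: 0.0259
```

```bash
python3 -c "
from h import *
i=cv2.cvtColor(r.get_image('scene'),cv2.COLOR_RGB2BGR)
cv2.imwrite('pics/d.png',cv2.resize(i[160:310,290:490],(800,600)))
go((.6237,-.0726,.305))"
```

```text
8.975 [ 0.6248 -0.072   0.1576] [ 0.    0.15 -1.02] 0.025717123516800347 jaw yaw 70.11099874622028 tilt [ 0.0012 -0.    ]
(0.6237, -0.0726, 0.305) [-0.1843  0.0012  0.0009]
```

View pics/d.png

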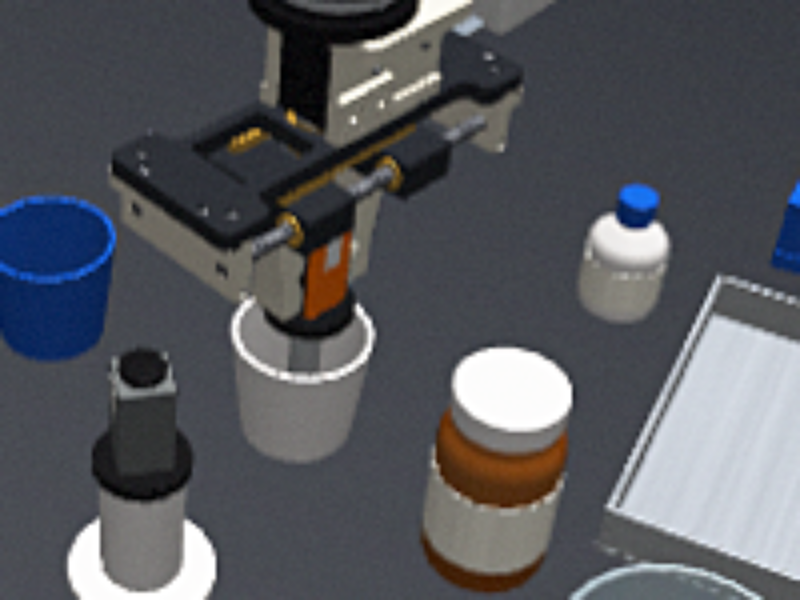

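The tip is well inside the white cup: shaft at (305,350) in the crop, tip about 20 mm above the table. The cup is untouched, with no contact force. I'll lift it clear.

Call:
carry_out:
  plan:
    - {"x":-0.02,"y":0,"z":0,"rx":0,"ry":0,"rz":0,"gripper":1}
    - {"x":-0.05,"y":0,"z":0,"rx":0,"ry":0,"rz":0,"gripper":1}
    - {"x":-0.08,"y":0,"z":0,"rx":0,"ry":0,"rz":0,"gripper":1}
    - {"x":-0.11,"y":0,"z":0,"rx":0,"ry":0,"rz":0,"gripper":1}
    - {"x":-0.14,"y":0,"z":0,"rx":0,"ry":0,"rz":0,"gripper":1}
    - {"x":-0.16,"y":0,"z":0,"rx":0,"ry":0,"rz":0,"gripper":1}
    - {"x":-0.18,"y":0,"z":0,"rx":0,"ry":0,"rz":0,"gripper":1}
    - {"x":-0.184,"y":0,"z":0,"rx":0,"ry":0,"rz":0,"gripper":1}
    - {"x":-0.184,"y":0,"z":0,"rx":0,"ry":0,"rz":0,"gripper":1}
    - {"x":-0.184,"y":0,"z":0,"rx":0,"ry":0,"rz":0,"gripper":1}

```text
clock: 10.22
tcp_pos: [0.624, -0.072, 0.3031]
tool_rot: [-0.696, 0.122, 0.697, 0.122]
wrist_force: [0.6, -0.1, -1.5]
gripper_width: 0.0257
```

```bash
python3 -c "
from h import *
go((.5125,.307,.305))"
```

```text
10.225 [ 0.624  -0.072   0.3031] [ 0.57 -0.1  -1.51] 0.025714111103371507 jaw yaw 70.09233433649152 tilt [-0.0016 -0.0001]
(0.5125, 0.307, 0.305) [-0.0022 -0.398   0.2924]
```

Call:
carry_out:
  plan:
    - {"x":0,"y":-0.03,"z":0.022,"rx":0,"ry":0,"rz":0,"gripper":1}
    - {"x":0,"y":-0.08,"z":0.059,"rx":0,"ry":0,"rz":0,"gripper":1}
    - {"x":0,"y":-0.13,"z":0.0955,"rx":0,"ry":0,"rz":0,"gripper":1}
    - {"x":0,"y":-0.18,"z":0.132,"rx":0,"ry":0,"rz":0,"gripper":1}
    - {"x":0,"y":-0.23,"z":0.169,"rx":0,"ry":0,"rz":0,"gripper":1}
    - {"x":0,"y":-0.28,"z":0.206,"rx":0,"ry":0,"rz":0,"gripper":1}
    - {"x":0,"y":-0.33,"z":0.242,"rx":0,"ry":0,"rz":0,"gripper":1}
    - {"x":0,"y":-0.37,"z":0.272,"rx":0,"ry":0,"rz":0,"gripper":1}
    - {"x":0,"y":-0.398,"z":0.292,"rx":0,"ry":0,"rz":0,"gripper":1}
    - {"x":0,"y":-0.398,"z":0.292,"rx":0,"ry":0,"rz":0,"gripper":1}

```text
clock: 11.48
tcp_pos: [0.5124, 0.3085, 0.303]
tool_rot: [-0.696, 0.122, 0.697, 0.121]
wrist_force: [0.2, -0.5, -2.1]
gripper_width: 0.0259
```

Call:
carry_out:
  plan:
    - {"x":0.02,"y":0,"z":0,"rx":0,"ry":0,"rz":0,"gripper":1}
    - {"x":0.05,"y":0,"z":0,"rx":0,"ry":0,"rz":0,"gripper":1}
    - {"x":0.06,"y":0,"z":0,"rx":0,"ry":0,"rz":0,"gripper":1}
    - {"x":0.06,"y":0,"z":0,"rx":0,"ry":0,"rz":0,"gripper":1}
    - {"x":0.06,"y":0,"z":0,"rx":0,"ry":0,"rz":0,"gripper":1}

```text
clock: 12.1
tcp_pos: [0.5136, 0.3068, 0.2568]
tool_rot: [0.697, -0.122, -0.696, -0.123]
wrist_force: [-0.7, 0.1, -1.2]
gripper_width: 0.0256
```

```bash
python3 -c "
from h import *
i=cv2.cvtColor(r.get_image('scene'),cv2.COLOR_RGB2BGR);j=cv2.cvtColor(r.get_image('top'),cv2.COLOR_RGB2BGR)
cv2.imwrite('pics/e.png',np.hstack([cv2.resize(i[80:200,330:450],(400,400)),cv2.resize(j[190:310,90:210],(400,400))]))
cv2.imwrite('pics/e_s.png',i);cv2.imwrite('pics/e_t.png',j)
go((.5125,.307,.25))"
```

```text
12.2 [0.5135 0.307  0.2569] [ 0.33  0.18 -1.95] 0.025951786762447804 jaw yaw 70.08961747459573 tilt [0.001  0.0009]
(0.5125, 0.307, 0.25) [0.0086 0.0004 0.0011]
```

View pics/e.png

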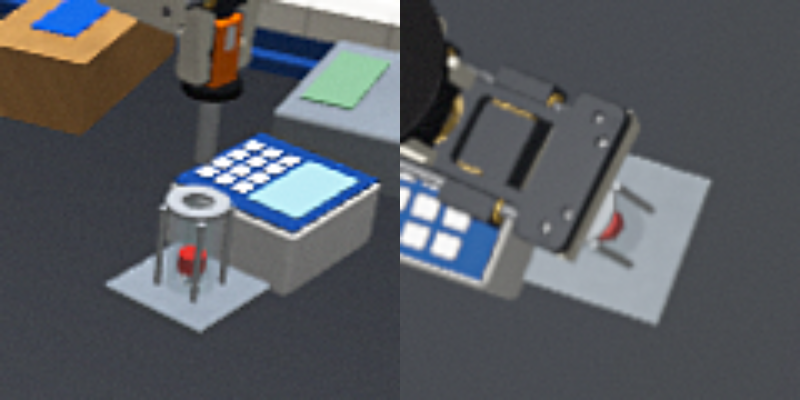

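Call:
carry_out:
  plan:
    - {"x":0.01,"y":0,"z":0.001,"rx":0,"ry":0,"rz":0,"gripper":1}
    - {"x":0.02,"y":0,"z":0.001,"rx":0,"ry":0,"rz":0,"gripper":1}
    - {"x":0.03,"y":0,"z":0.001,"rx":0,"ry":0,"rz":0,"gripper":1}
    - {"x":0.03,"y":0,"z":0.001,"rx":0,"ry":0,"rz":0,"gripper":1}
    - {"x":0.03,"y":0,"z":0.001,"rx":0,"ry":0,"rz":0,"gripper":1}

```text
clock: 12.82
tcp_pos: [0.5125, 0.3072, 0.2321]
tool_rot: [0.697, -0.122, -0.696, -0.122]
wrist_force: [0.0, -0.3, -1.4]
gripper_width: 0.026
```

```bash
python3 -c "
from h import *
i=cv2.cvtColor(r.get_image('scene'),cv2.COLOR_RGB2BGR)
c=cv2.resize(i[105:165,360:420],(600,600),interpolation=cv2.INTER_CUBIC)
p=r.get_obs()['tcp_pos'];print(proj('scene',[[p[0],p[1],p[2]-.1378],[p[0],p[1],p[2]-.0778],[.5128,.3073,.085]]))
cv2.imwrite('pics/f.png',c)
go((.5128,.3073,.25))"
```

```text
[[388.9166806  136.42116486]
 [391.14241204 115.35178632]
 [388.67887584 139.65039112]]
12.875 [0.5125 0.3073 0.2323] [-0.38  0.33 -1.64] 0.026032483158713062 jaw yaw 70.10142110093507 tilt [0.0003 0.0001]
(0.5128, 0.3073, 0.25) [-0.0221 -0.0002 -0.0003]
```

View pics/f.png

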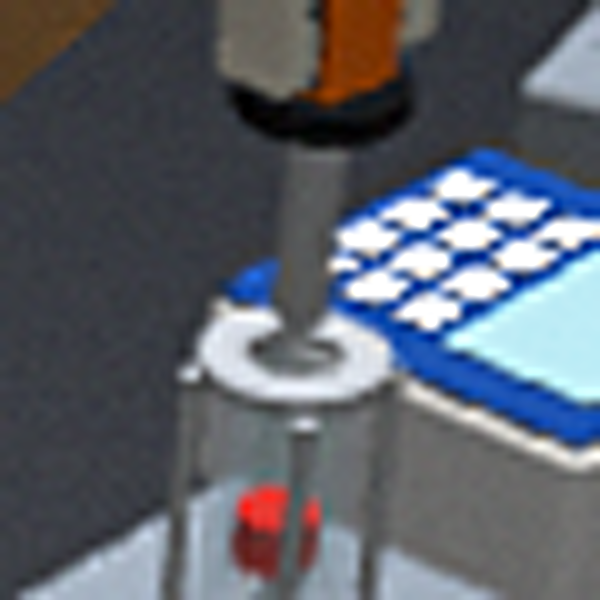

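The shaft tip at (300,330) sits over the hole at (297,350) in the crop. The offset is about 1 mm, against 5 mm clearance. I'll lower it into the well to just above the plunger.

Call:
carry_out:
  plan:
    - {"x":0.008,"y":0,"z":0,"rx":0,"ry":0,"rz":0,"gripper":1}
    - {"x":0.016,"y":0,"z":0,"rx":0,"ry":0,"rz":0,"gripper":1}
    - {"x":0.024,"y":0,"z":0,"rx":0,"ry":0,"rz":0,"gripper":1}
    - {"x":0.032,"y":0,"z":0,"rx":0,"ry":0,"rz":0,"gripper":1}
    - {"x":0.04,"y":0,"z":0,"rx":0,"ry":0,"rz":0,"gripper":1}
    - {"x":0.048,"y":0,"z":0,"rx":0,"ry":0,"rz":0,"gripper":1}
    - {"x":0.056,"y":0,"z":0,"rx":0,"ry":0,"rz":0,"gripper":1}
    - {"x":0.06,"y":0,"z":0,"rx":0,"ry":0,"rz":0,"gripper":1}
    - {"x":0.06,"y":0,"z":0,"rx":0,"ry":0,"rz":0,"gripper":1}
    - {"x":0.06,"y":0,"z":0,"rx":0,"ry":0,"rz":0,"gripper":1}

```text
clock: 14.12
tcp_pos: [0.5125, 0.3072, 0.1843]
tool_rot: [0.697, -0.122, -0.696, -0.122]
wrist_force: [-0.7, 0.2, -2.2]
gripper_width: 0.0259
```

Call:
carry_out:
  plan:
    - {"x":0.004,"y":0,"z":0,"rx":0,"ry":0,"rz":0,"gripper":1}
    - {"x":0.008,"y":0,"z":0,"rx":0,"ry":0,"rz":0,"gripper":1}
    - {"x":0.012,"y":0,"z":0,"rx":0,"ry":0,"rz":0,"gripper":1}
    - {"x":0.015,"y":0,"z":0,"rx":0,"ry":0,"rz":0,"gripper":1}
    - {"x":0.015,"y":0,"z":0,"rx":0,"ry":0,"rz":0,"gripper":1}
    - {"x":0.015,"y":0,"z":0,"rx":0,"ry":0,"rz":0,"gripper":1}

```text
clock: 14.88
tcp_pos: [0.5124, 0.3071, 0.1723]
tool_rot: [0.697, -0.122, -0.696, -0.122]
wrist_force: [-1.3, -0.6, 2.2]
gripper_width: 0.0257
```

```bash
python3 -c "
from h import *
i=cv2.cvtColor(r.get_image('scene'),cv2.COLOR_RGB2BGR)
cv2.imwrite('pics/g.png',cv2.resize(i[105:165,360:420],(600,600),interpolation=cv2.INTER_CUBIC))
go((.5128,.3073,.1628))"
```

```text
14.925 [0.5124 0.3071 0.1723] [-1.71 -0.32  1.8 ] 0.025560330748577515 jaw yaw 70.09985828498165 tilt [ 0.0001 -0.    ]
(0.5128, 0.3073, 0.1628) [ 0.0119 -0.0004 -0.0004]
```

View pics/g.png

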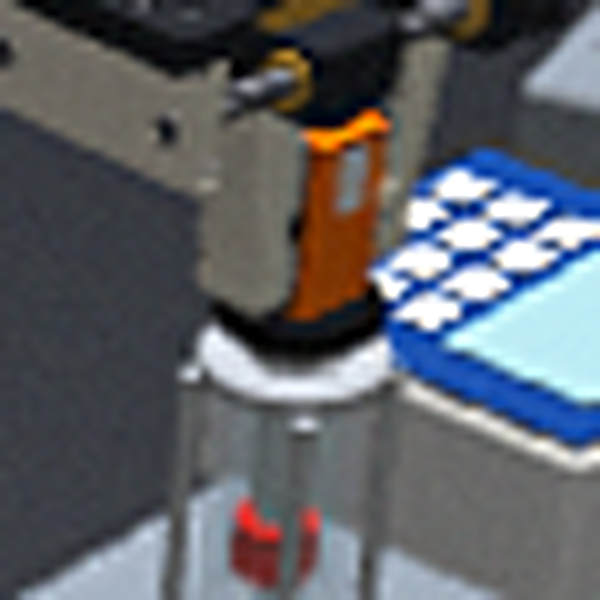

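The plunger is touched and centred. Force is about 4 N over the hanging baseline of -1.7 N, which fits 2.5 mm of travel. I'll press on slowly.

Call:
carry_out:
  plan:
    - {"x":0.002,"y":0,"z":0,"rx":0,"ry":0,"rz":0,"gripper":1}
    - {"x":0.004,"y":0,"z":0,"rx":0,"ry":0,"rz":0,"gripper":1}
    - {"x":0.006,"y":0,"z":0,"rx":0,"ry":0,"rz":0,"gripper":1}
    - {"x":0.008,"y":0,"z":0,"rx":0,"ry":0,"rz":0,"gripper":1}
    - {"x":0.01,"y":0,"z":0,"rx":0,"ry":0,"rz":0,"gripper":1}
    - {"x":0.01,"y":0,"z":0,"rx":0,"ry":0,"rz":0,"gripper":1}
    - {"x":0.01,"y":0,"z":0,"rx":0,"ry":0,"rz":0,"gripper":1}

```text
clock: 15.8
tcp_pos: [0.5124, 0.3071, 0.1642]
tool_rot: [0.697, -0.122, -0.696, -0.122]
wrist_force: [-1.5, -1.5, 4.9]
gripper_width: 0.0259
```

Call:
carry_out:
  plan:
    - {"x":0.001,"y":0,"z":0,"rx":0,"ry":0,"rz":0,"gripper":1}
    - {"x":0.001,"y":0,"z":0,"rx":0,"ry":0,"rz":0,"gripper":1}
    - {"x":0.001,"y":0,"z":0,"rx":0,"ry":0,"rz":0,"gripper":1}

```text
clock: 16.18
tcp_pos: [0.5124, 0.3071, 0.1634]
tool_rot: [0.697, -0.122, -0.696, -0.122]
wrist_force: [-1.7, -2.0, 4.9]
gripper_width: 0.0259
```

Call:
carry_out:
  plan:
    - {"x":0.001,"y":0,"z":0,"rx":0,"ry":0,"rz":0,"gripper":1}
    - {"x":0.001,"y":0,"z":0,"rx":0,"ry":0,"rz":0,"gripper":1}
    - {"x":0.001,"y":0,"z":0,"rx":0,"ry":0,"rz":0,"gripper":1}

```text
clock: 16.55
tcp_pos: [0.5124, 0.3071, 0.1628]
tool_rot: [0.697, -0.122, -0.696, -0.122]
wrist_force: [-3.3, -1.2, 7.5]
gripper_width: 0.026
```

Call:
carry_out:
  plan:
    - {"x":0.001,"y":0,"z":0,"rx":0,"ry":0,"rz":0,"gripper":1}
    - {"x":0.001,"y":0,"z":0,"rx":0,"ry":0,"rz":0,"gripper":1}
    - {"x":0.001,"y":0,"z":0,"rx":0,"ry":0,"rz":0,"gripper":1}

```text
clock: 16.92
tcp_pos: [0.5124, 0.3071, 0.1625]
tool_rot: [0.697, -0.122, -0.696, -0.122]
wrist_force: [-3.6, -2.0, 11.2]
gripper_width: 0.0259
```

```bash
python3 -c "
from h import *
i=cv2.cvtColor(r.get_image('scene'),cv2.COLOR_RGB2BGR)
cv2.imwrite('pics/h.png',cv2.resize(i[105:165,360:420],(600,600),interpolation=cv2.INTER_CUBIC))
go()"
```

```text
16.975 [0.5124 0.3071 0.1625] [-4.43 -1.89 10.43] 0.02582819009675383 jaw yaw 70.11074094614796 tilt [0.0004 0.0001]
```

View pics/h.png

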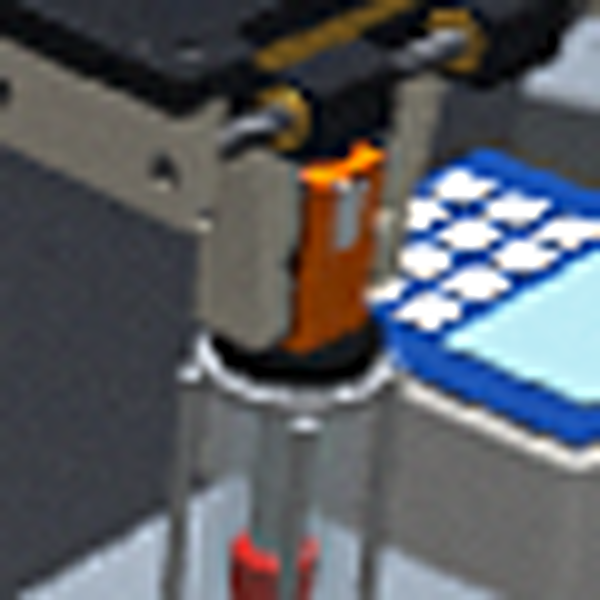

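Collar is on the ring, with force rising while motion nearly stops, so the seat carries about 4 N. A little more push will make it firm.

Call:
carry_out:
  plan:
    - {"x":0.001,"y":0,"z":0,"rx":0,"ry":0,"rz":0,"gripper":1}
    - {"x":0.001,"y":0,"z":0,"rx":0,"ry":0,"rz":0,"gripper":1}
    - {"x":0.001,"y":0,"z":0,"rx":0,"ry":0,"rz":0,"gripper":1}

```text
clock: 17.35
tcp_pos: [0.5124, 0.3071, 0.1622]
tool_rot: [0.697, -0.122, -0.696, -0.122]
wrist_force: [-4.8, -3.1, 14.1]
gripper_width: 0.026
```

Call:
carry_out:
  plan:
    - {"x":0.001,"y":0,"z":0,"rx":0,"ry":0,"rz":0,"gripper":1}
    - {"x":0.001,"y":0,"z":0,"rx":0,"ry":0,"rz":0,"gripper":1}
    - {"x":0.001,"y":0,"z":0,"rx":0,"ry":0,"rz":0,"gripper":1}

```text
clock: 17.73
tcp_pos: [0.5124, 0.3071, 0.1618]
tool_rot: [0.697, -0.122, -0.696, -0.122]
wrist_force: [-7.0, -2.3, 17.6]
gripper_width: 0.0258
```

```bash
python3 -c "
from h import *
go();print(r.get_obs()['torque'])"
```

```text
17.725 [0.5124 0.3071 0.1618] [-6.98 -2.34 17.65] 0.025792106420876378 jaw yaw 70.12708023549719 tilt [0.0008 0.0002]
[-1.22125697  2.88615905 -0.01985214]
```

There's a side load of about 7 N, which I take to be arm compliance. I'll ease it with a 1 mm command towards the base.

Call:
carry_out:
  plan:
    - {"x":0,"y":0.0005,"z":0.001,"rx":0,"ry":0,"rz":0,"gripper":1}
    - {"x":0,"y":0.0005,"z":0.001,"rx":0,"ry":0,"rz":0,"gripper":1}
    - {"x":0,"y":0.0005,"z":0.001,"rx":0,"ry":0,"rz":0,"gripper":1}

```text
clock: 18.1
tcp_pos: [0.5122, 0.3071, 0.162]
tool_rot: [0.697, -0.122, -0.696, -0.122]
wrist_force: [-2.6, -3.9, 16.5]
gripper_width: 0.0257
```

```bash
python3 -c "
from h import *
i=cv2.cvtColor(r.get_image('scene'),cv2.COLOR_RGB2BGR)
cv2.imwrite('pics/i.png',cv2.resize(i[105:165,360:420],(600,600),interpolation=cv2.INTER_CUBIC))
go();print(r.get_obs()['torque'])"
```

```text
18.15 [0.5122 0.3071 0.162 ] [-3.82 -3.95 16.16] 0.025786735713215925 jaw yaw 70.13500179374928 tilt [0.0021 0.0006]
[-1.48581618  1.53803632 -0.01742133]
```

View pics/i.png

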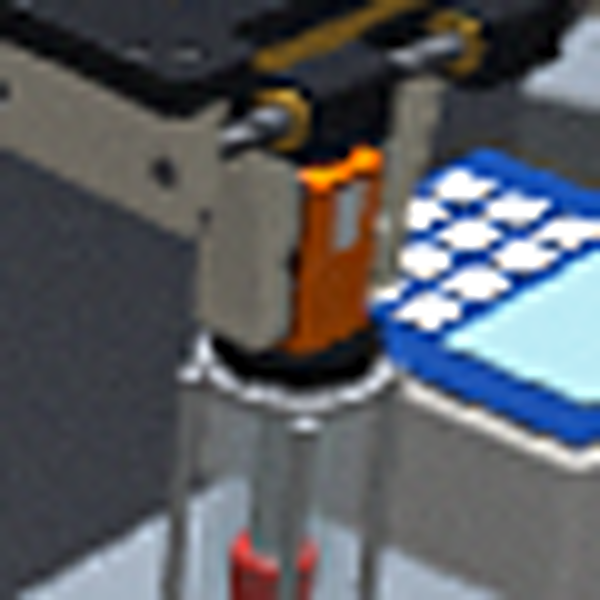

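Call:
carry_out:
  plan:
    - {"x":0.0005,"y":0.001,"z":0.0005,"rx":0,"ry":0,"rz":0,"gripper":1}
    - {"x":0.0005,"y":0.001,"z":0.0005,"rx":0,"ry":0,"rz":0,"gripper":1}
    - {"x":0.0005,"y":0.001,"z":0.0005,"rx":0,"ry":0,"rz":0,"gripper":1}
    - {"x":0.0005,"y":0.001,"z":0.0005,"rx":0,"ry":0,"rz":0,"gripper":1}

```text
clock: 18.65
tcp_pos: [0.5121, 0.307, 0.1619]
tool_rot: [0.698, -0.121, -0.695, -0.123]
wrist_force: [-1.7, -1.6, 16.6]
gripper_width: 0.0257
```

```bash
python3 -c "
from h import *
i=cv2.cvtColor(r.get_image('scene'),cv2.COLOR_RGB2BGR);j=cv2.cvtColor(r.get_image('top'),cv2.COLOR_RGB2BGR)
cv2.imwrite('pics/j.png',np.hstack([cv2.resize(i[80:380],(800,375))]));cv2.imwrite('pics/k.png',j)
go();print(r.get_obs()['torque'])"
```

```text
18.75 [0.5121 0.307  0.162 ] [-2.16 -2.03 16.88] 0.025896815225269373 jaw yaw 70.14954501175511 tilt [0.0033 0.0016]
[-1.0794979   1.05066629 -0.00118164]
```

View pics/j.png

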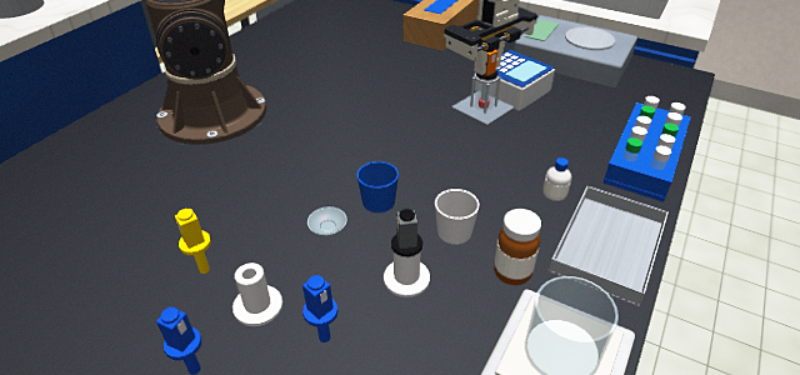

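Everything agrees. The expected tip height with 10 N on the rubber bed is 24 mm, and the measured one is 24.2 mm. Side load is down to about 3 N, and the rest of the scene is undisturbed. I'm handing in.

```bash
python3 -c "
from station import r
print(r.sign_off()); o=r.get_obs();print(o['clock'],o['tcp_pos'],o['wrist_force'],o['gripper_width'])"
```

```text
the job is handed in; nothing more can be done
None
the job is handed in; nothing more can be done
```

The orange probe is pressed home in the test dock and still gripped at 38 N. I handed the job in at 18.75 s; it reports no verdict, so this rests on my own checks.

I lifted the probe out of its stand and dipped its tip about 45 mm into the white cup, to about 20 mm above the table. I then lifted it clear, lowered it centred into the well, and pressed it down in small steps until the collar sat on the seat ring.

**Last checks**
- **Force:** the wrist read about 17 N upward, from a hanging baseline of about -1.7 N. With about 8 N going into the plunger, roughly 10 N presses on the seat.
- **Height:** the tip worked out at 24.2 mm, against about 24 mm expected with the rubber bed compressed by that push. This shows no sign of the probe slipping in the grip.
- **Flatness:** the tool's tilt was about 0.2°, and the close-up pictures show the collar flat on the ring.
- **Surroundings:** the last scene picture shows the cups and the other things on the table standing where they were.

**What did not go cleanly**
- **Side load:** about 7 N built up while pressing. I eased it with two small commands of about 1 mm each towards the base, which left about 3 N.
- **Refused move:** my first move call was refused because its rows lacked some keys; nothing moved.
- **Camera views:** single-view positions from the two cameras differed by 2–3 mm, so I used the positions triangulated from both.

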